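Plug the open hydraulic coupler for storage

ROBOT

A 6-joint arm with a two-finger parallel gripper is mounted at the origin on the work surface. World frame = base frame: x ahead of the robot, y to its left, z up, the work surface at z = 0. Lengths are in mm, angles in rad, forces in N, time in s.
With the tool pointing down it reaches from about 275 to 1000 mm from the base axis. Payload 8.4 kg.
Tool frame: the origin (TCP) lies midway between the tips of the shut fingers; the grasp point (between the pads) lies 19 mm behind it; z points along the fingers, y is the line along which they close (so a half turn about z gives the same grasp; the last joint's range is limited). The gripper opens to 85 mm and grips with 20 to 120 N. Pads are 22 mm wide; open, the fingers measure 114 mm over their backs; the gripper's body (76 mm by 85 mm) begins 54 mm behind the grasp point. The pads swing forward as they close: fully open they stand 13 mm farther back than shut.
Start: joints at [-1.129, 0.353, 1.633, -0, 1.155, -0.002], TCP at [268.358, -564.457, 231.281] pointing down, gripper open.
Joint ranges: [-2.63, 2.63], [-0.92, 2.1], [0.06, 2.66], [-1.3, 4.44], [0, 2.69], [-3.02, 3.02]. Speed limits (rad/s): [2.22, 2.22, 2.79, 3.14, 3.14, 3.14].

INTERFACE

Orientations are given as [roll, pitch, yaw] about the fixed x, y, z axes, in that order (R = Rz(yaw) Ry(pitch) Rx(roll)).
In Python, from rig import r gives the robot as it stands.
- The arm moves only by the shell command python3 -m inch 'ROWS' [OPENING] [FORCE]. ROWS is JSON, a list that holds one entry, the list of rows, each a list of 6 numbers: the shift along the tool's x, y, z scaled (see below), then the turn, a rotation vector about the tool's x, y, z scaled (see below). In form: [[[tx, ty, tz, wx, wy, wz], ...]]. A call has 1 to 8 rows; each row is the pose to reach, as a shift and turn from the pose commanded when the call began, along the tool's axes at that moment, turning the shorter way round; what a row does not reach only later rows make up. The controller multiplies each number of a shift by 20 cm and each number of a turn by pi rad. A row lasts 1/12 s, in which the tool goes at most 41.7 mm and 7.16 degrees, less where a joint would pass 70% of its speed; a pose out of reach is approached as far as the arm can. A call with a number of a shift or a turn outside -1 to 1 is refused whole. A call with a gripper value outside its range is refused whole. OPENING is the gripper's target within -1 to 1 (fully open at 1, half-way at 0, shut at -1), set as the call begins (- or left out, the last holds). The fingers move at their own pace and stop on an object; FORCE is the grip in N (left out, the last holds). Time passes only in rows, so rows that repeat a pose let the fingers close. It gives the time, the measured TCP pose, the force, the opening and the grip force at its end, in the units of the state.
- r.sense(): the state, without advancing time (a new reading comes with each control period).
- r.grab_frame(name): name is "scene" or "top" or "wrist"; returns the picture (384x512x3 uint8, red, green, blue); there is no depth.
- r.camera_info(name): a dict with "K" (3x3 intrinsics, pixels), "rvec" (rotation vector, rad) and "tvec" (3), from world to camera coordinates, as OpenCV has them; the wrist camera has in their place "mount" (4x4, takes a point from camera to tool coordinates, whose origin is the TCP and whose axes are the flange's). Camera axes: x right, y down, z forward; pixel columns grow to the right and rows downward; lengths in mm; the calibration is good to about 2 mm. A picture is of the moment at which its call begins: read the wrist's pose just before it. camera_info takes no time and is no camera call.
- r.sign_off(): hands the job in; it is judged then, once.
The state is a dict: "clock": time; "qpos": joint angles; "qvel": joint speeds; "joint_efforts": joint torques, N m; "eef_pos": TCP position; "tcp_rot": TCP orientation; "contact_force": force on the tool from outside, world axes, zero at the start; "wrist_torque": the same for the moment, N m; "opening": opening from 0.0 (shut) to 1.0 (fully open); "grasp_force": force on a finger pad.
Only numpy, scipy, OpenCV 4.12 (cv2) and the standard library are available. Lean on these libraries where they do the work, as an engineer would, in place of code of your own. Each camera call takes 0.05 s, during which the arm holds its last target. There are 200 camera calls.

TASK

In the low blue bin stand three steel couplers; one has a wide open bore. The white square-headed tapered plug lies on its side on the black rubber mat: first stand it upright on the mat, tapered end down, and let go of it there; then take it again, lower it, still held, into the wide open bore and push it firmly down until its head sits flat on the coupler's rim. Leave the coupler standing where it is in the bin, keep the plug off the bare bench, do not disturb the other parts, and let go at the end.

Things in the scene. Friction and masses are not known exactly. Their poses are not given: they have to be found in the camera images.
- plug: Loose white plastic plug, 70 mm long, about 80 g: square head 36 x 36 mm, 40 mm long, then a round taper 30 mm long, diameter 32 mm at the head, 26 mm at its flat end. Origin on the axis where head meets taper; +x along the axis from taper to head (up when it stands), y and z square to the head's flats. Starts lying level on a head flat, origin 18 mm above the mat.
- plug_seat (a point): Middle of the plug head's underside (same as the plug's origin): 30 mm above the surface when it stands on its taper, with the top of the head at 70 mm. At the start the plug's +x points roughly to the robot's right (world -y), within 45 degrees.
- mat: Flat black rubber mat fixed to the bench, 220 mm (its x) x 240 mm (its y), 3 mm thick; origin under its centre. Only the plug lies on it; all of it is free for standing the plug up.
- bin: Fixed blue storage bin with its low front towards the robot: inside 150 mm (its x) x 300 mm (its y), floor 4 mm thick, walls 4 mm thick and 72 mm high, the front (-x) one 42 mm. Origin under its centre. The couplers stand in a row along its y, about 90 mm apart, in any order.
- coupler: The open coupler to be plugged: loose upright steel cylinder, 54 mm diameter, 55 mm high, about 0.55 kg, with a straight round bore of 33.6 mm diameter, open at the top and 49 mm deep. Origin at the centre of its underside, z up.
- coupler_rim (a point): Centre of the open coupler's mouth, at the height of its rim (55 mm above its origin).
- coupler_narrow: Bystander: coupler of the same outside size whose bore is only 20 mm wide. Origin at the centre of its underside.
- coupler_plugged: Bystander: coupler of the same size that is already plugged; a 36 mm square white head 40 mm high sits on it. Origin at the centre of its underside.
- cap_a: Bystander: round white dust cap, 34 mm wide, 22 mm high. Origin under its centre.
- cap_b: Bystander: another round white dust cap, 34 mm wide, 22 mm high. Origin under its centre.
- nut: Bystander: steel hexagon nut, 40 mm over corners, 16 mm high. Origin under its centre.
- nipple: Bystander: steel hexagon nipple standing up, 36 mm over corners, 50 mm high. Origin under its centre.
- wrench: Bystander: steel wrench 200 mm long lying flat along its x. Origin under its middle.
There are look-alikes about, which are no part of the job. What is shaped like the plug but orange or red is not meant. Leave any green or purple look-alike of the coupler alone.

How it is judged (in metres and radians):
On the way, in this order (a step that is already met when the one before it is completed fails the run):
1. the plug stands upright on the mat on its tapered end, let go and at rest (angle between plug's own x axis and vertical below 0.08 rad and contact force between plug and the fingers below 0.05 N and contact force between plug and mat above 0.2 N and linear speed of plug below 0.02 m/s), for 0.3 s.
2. held in the fingers, the plug's taper has entered the open bore but is not yet home (horizontal distance between plug_seat and coupler_rim below 0.006 m and z of plug_seat in the frame of coupler between 0.059 and 0.078 m and contact force between plug and the fingers above 1 N), for 0.05 s.
3. the plug is pushed down firmly (more than 4 N) with its head on the rim (horizontal distance between plug_seat and coupler_rim below 0.003 m and z of plug_seat in the frame of coupler between 0.05 and 0.0575 m and angle between plug's own x axis and vertical below 0.07 rad and angle between coupler's own z axis and vertical below 0.07 rad and contact force between plug and coupler above 4 N and contact force between plug and the fingers above 1 N), for 0.05 s.
At the end, for the whole second after the job is handed in: The plug is home in the open coupler: head underside within 2.5 mm of the rim plane and 3 mm of the bore's axis, plug and coupler upright within 4 degrees, at rest, the coupler within 25 mm of where it stood (horizontal distance between plug_seat and coupler_rim below 0.003 m and z of plug_seat in the frame of coupler between 0.05 and 0.0575 m and angle between plug's own x axis and vertical below 0.07 rad and angle between coupler's own z axis and vertical below 0.07 rad and linear speed of plug below 0.01 m/s and distance of coupler from where it was at the start of the episode below 0.025 m); the robot touches nothing.
It fails at once if another part is disturbed (moved more than 25 mm) (distance of any of coupler_narrow, coupler_plugged, cap_a, cap_b, nut, nipple, wrench from where it was at the start of the episode above 0.025 m).
It fails at once if the plug falls onto the bench off the mat (contact force between plug and table above 0.5 N).
It fails at once if the coupler is toppled (angle between coupler's own z axis and vertical above 0.5 rad).
It also fails if it takes over 58 s, if anything falls off the work surface, if the arm or the gripper's body presses on something with over 40 N, if the wrist force passes 120 N, or if a joint passes its speed limit or range.

## Working session

There is one attempt and no reset: what is moved stays moved. The work goes in short steps, Python scripts to look and compute and a shell command to move; the robot and the scene stay as the last step left them, time stands still between calls to the robot, and variables do not carry over. Pictures are saved under pics/ and viewed, at most 13 in all, crops included, and the job is handed in when it is done.

```bash
ls; mkdir -p pics
python3 - <<'E'
from rig import r
import cv2,numpy as np
print(r.sense())
ims=[]
for n in("scene","top"):
    i=r.grab_frame(n)[:,:,::-1]; cv2.imwrite(f"pics/{n}0.png",i); print(n,r.camera_info(n))
print(r.camera_info("wrist"))
E
```

```text
pics
{'clock': 0.0, 'qpos': array([-1.12938854e+00,  3.53605486e-01,  1.63411955e+00,  1.18078421e-05,
        1.15520559e+00, -2.40308944e-03]), 'qvel': array([-1.72515208e-03,  1.28405954e-03, -4.32523665e-04, -9.79713623e-05,
       -6.46510075e-04, -1.41556134e-03]), 'joint_efforts': array([ 3.58058358e-03, -6.05230236e+01, -3.42065799e+01,  3.72000677e-04,
        9.54426796e-03,  4.19026401e-05]), 'eef_pos': array([ 268.16738664, -564.02846015,  230.59456727]), 'tcp_rot': array([-3.14025471e+00, -1.40115871e-05,  4.43806094e-01]), 'contact_force': array([ 0.35819952, -0.50649403, -0.11547733]), 'wrist_torque': array([0.05493022, 0.0061596 , 0.00578972]), 'grasp_force': 0.0, 'opening': 0.9977786816850414}
scene {'K': array([[411.4131529 ,   0.        , 255.15964326],
       [  0.        , 411.4131529 , 195.86128759],
       [  0.        ,   0.        ,   1.        ]]), 'rvec': array([ 2.24581889,  1.09309425, -0.3964771 ]), 'tvec': array([-353.69261179, -274.92051755, 1216.82837153])}
top {'K': array([[408.95731393,   0.        , 255.71899706],
       [  0.        , 408.95731393, 196.51464516],
       [  0.        ,   0.        ,   1.        ]]), 'rvec': array([ 2.21402839, -2.21240399,  0.07861036]), 'tvec': array([ 11.22963526, 548.3983138 , 955.46318612])}
{'K': array([[290.70721412,   0.        , 257.14477468],
       [  0.        , 290.70721412, 196.97962844],
       [  0.        ,   0.        ,   1.        ]]), 'mount': array([[ 3.52865394e-05, -9.63783687e-01, -2.66685216e-01,
         6.71233423e+01],
       [ 9.99999749e-01, -1.54604853e-04,  6.91047552e-04,
         5.94002816e-01],
       [-7.07251186e-04, -2.66685173e-01,  9.63783439e-01,
        -1.42967610e+02],
       [ 0.00000000e+00,  0.00000000e+00,  0.00000000e+00,
         1.00000000e+00]])}
```

View pics/top0.png

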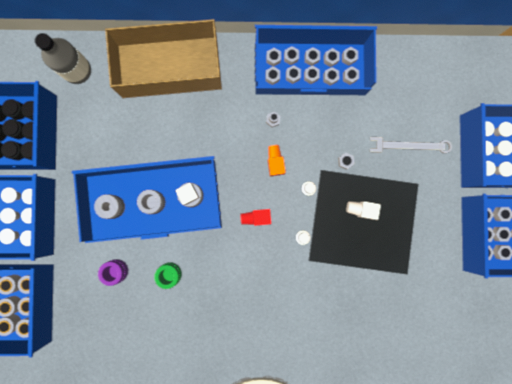

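View pics/scene0.png

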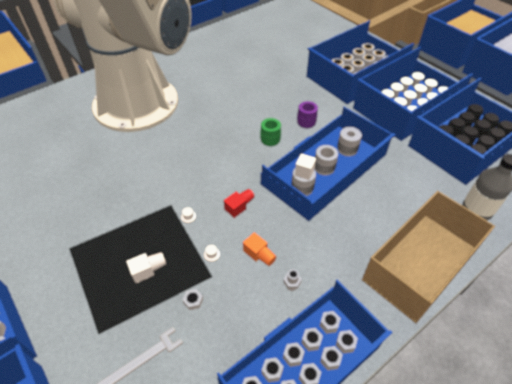

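Top view: the robot's base is at the bottom, with +y to the left. Candidates for the plug are the white one on the mat at (363,210), the orange one at (276,160) and the red one at (256,217). Only the white one fits, and its head points right (-y). Couplers in the bin are at (108,206) with a narrow-looking bore, (149,201) with a wide-looking bore, and (189,195), which is already plugged. The purple and green ones outside the bin are decoys. I'll confirm in a crop and measure coarsely.

```bash
cat > h.py <<'E'
import numpy as np,cv2
from rig import r
from scipy.spatial.transform import Rotation as Ro
def tool(s=None):
    s=s or r.sense(); T=np.eye(4); T[:3,:3]=Ro.from_euler('xyz',s['tcp_rot']).as_matrix(); T[:3,3]=s['eef_pos']; return T
def cam(n,T=None):   # camera->world, K
    c=r.camera_info(n); K=c['K']
    if n=='wrist': return T@c['mount'],K
    W=np.eye(4); W[:3,:3]=cv2.Rodrigues(c['rvec'])[0]; W[:3,3]=c['tvec']; return np.linalg.inv(W),K
def ray(C,K,uv,z):   # pixels -> world points on plane z
    uv=np.atleast_2d(uv).astype(float); d=np.c_[uv,np.ones(len(uv))]@np.linalg.inv(K).T@C[:3,:3].T
    o=C[:3,3]; return o+d*((z-o[2])/d[:,2])[:,None]
def shot(n,f):
    T=tool(); i=r.grab_frame(n)[:,:,::-1].copy(); cv2.imwrite(f'pics/{f}.png',i); np.save(f'pics/{f}.npy',T); return i,T
def white(i,lo=140,sat=60):
    h=cv2.cvtColor(i,cv2.COLOR_BGR2HSV); return ((h[:,:,2]>lo)&(h[:,:,1]<sat)).astype(np.uint8)
def blobs(m,a=30):
    n,l,st,c=cv2.connectedComponentsWithStats(m); return [(c[k].round(1),st[k]) for k in range(1,n) if st[k][4]>=a],l
def goto(p,T):       # shift in tool units
    return np.round(T[:3,:3].T@(np.array(p)-T[:3,3])/200,3)
E
python3 - <<'E'
from h import *
i=cv2.imread('pics/top0.png'); C,K=cam('top'); print('cam',C[:3,3].round())
mat=(i.max(2)<60).astype(np.uint8); mat[:165]=0; mat[:, :300]=0; mat[:,430:]=0
cn=max(cv2.findContours(mat,0,2)[0],key=cv2.contourArea); q=cv2.boxPoints(cv2.minAreaRect(cn)); print('mat',ray(C,K,q,3).round())
w=white(i)*0; w[180:240,330:395]=white(i)[180:240,330:395]
p=np.argwhere(w)[:,::-1]; print(len(p),p.mean(0)); 
b=cv2.minAreaRect(p.astype(np.float32)); print(b); print(ray(C,K,cv2.boxPoints(b),39).round())
for uv in((108,206),(149.5,201.5),(189,195)): print(uv,ray(C,K,uv,59).round())
a=cv2.resize(i[150:280,60:240],None,fx=4,fy=4,interpolation=2)[:,:460]; c=cv2.resize(i[170:280,330:400],None,fx=4,fy=4,interpolation=2)
o=np.zeros((520,760,3),np.uint8); o[:,:460]=a; o[:440,470:470+280]=c; cv2.imwrite('pics/crop1.png',o)
E
```

```text
cam [507.  39. 977.]
mat [[ 399. -117.    3.]
 [ 611. -147.    3.]
 [ 579. -381.    3.]
 [ 366. -348.    3.]]
487 [364.2587269  209.35112936]
((363.0384826660156, 208.80770874023438), (33.33974075317383, 16.473756790161133), 11.309932708740234)
[[ 508. -194.   39.]
 [ 545. -202.   39.]
 [ 530. -278.   39.]
 [ 493. -270.   39.]]
(108, 206) [[525. 342.  59.]]
(149.5, 201.5) [[535. 250.  59.]]
(189, 195) [[550. 162.  59.]]
```

View pics/crop1.png

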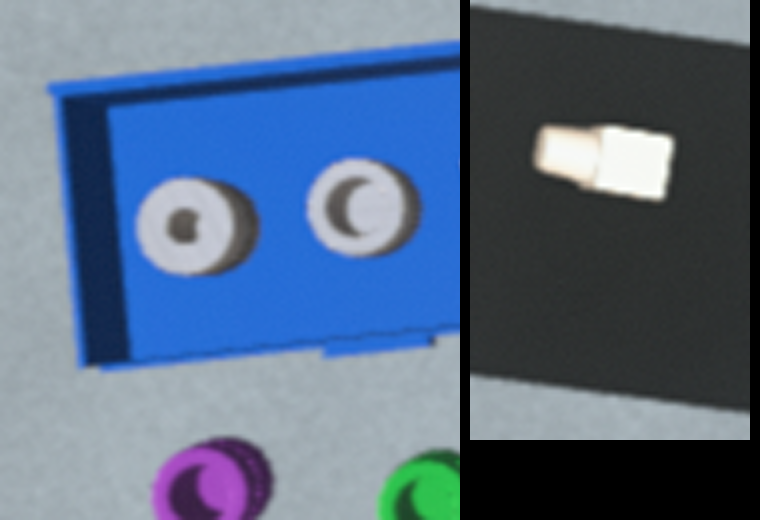

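The crop confirms it: the left coupler has a narrow bore and the middle one at (149,201) has the wide open bore, about (535,250). The plug's head is at about (515,-255), pointing right. Moving over the plug.

```bash
python3 -m inch '[[[0.9,-0.435,0.2,0,0,-0.148],[0.9,-0.435,0.2,0,0,-0.148],[0.9,-0.435,0.2,0,0,-0.148],[0.9,-0.435,0.2,0,0,-0.148],[0.9,-0.435,0.2,0,0,-0.148],[0.9,-0.435,0.2,0,0,-0.148]]]' 1 40; python3 -c "
from h import *
print(goto([517,-252,150],tool()))"
```

```text
clock: 0.6
eef_pos: [395.8, -403.2, 189.5]
tcp_rot: [-3.138, -0.002, 0.912]
contact_force: [-0.2, -0.4, -0.4]
opening: 1.003
grasp_force: 0.0
[0.968 0.017 0.2  ]
```

```bash
python3 -m inch '[[[0.97,0.017,0.2,0,0,-0.147],[0.97,0.017,0.2,0,0,-0.147],[0.97,0.017,0.2,0,0,-0.147],[0.97,0.017,0.2,0,0,-0.147],[0.97,0.017,0.2,0,0,-0.147],[0.97,0.017,0.2,0,0,-0.147],[0.97,0.017,0.2,0,0,-0.147],[0.97,0.017,0.2,0,0,-0.147]]]'
python3 - <<'E'
from h import *
print(r.sense()['qpos'].round(2))
i,T=shot('wrist','w1'); C,K=cam('wrist',T)
w=white(i,150); bl,l=blobs(w,300); print(bl)
E
```

```text
clock: 1.27
eef_pos: [515.2, -257.9, 151.1]
tcp_rot: [-3.141, 0.0, 1.371]
contact_force: [0.5, -0.4, 0.6]
opening: 1.0
grasp_force: 0.0
[-0.47  0.37  1.81 -0.    0.96 -0.27]
[(array([267.2, 147.6]), array([     0,      0,    512,    342, 104716], dtype=int32)), (array([255.9, 172.5]), array([ 236,  130,   41,   81, 2919], dtype=int32)), (array([138.9, 265.9]), array([120, 242,  42,  50, 591], dtype=int32)), (array([ 83.2, 371.5]), array([ 59, 354,  47,  30, 919], dtype=int32))]
```

View pics/w1.png

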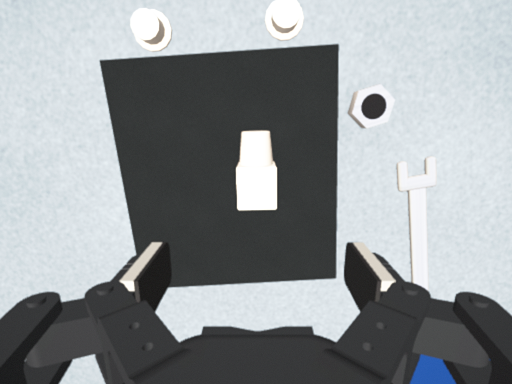

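The wrist view shows the plug at (256,172): taper at the top (row 130), head at rows 165–211, and columns 236–277. It is clear of everything. Measuring the head now.

Run:
```python
from h import *
i=cv2.imread('pics/w1.png'); T=np.load('pics/w1.npy'); C,K=cam('wrist',T)
w=white(i,150)[125:215,225:290]; 
L=[];R=[]
for v in range(90):
    c=np.flatnonzero(w[v])
    if len(c): L.append((c[0]+225-.5,v+125)); R.append((c[-1]+225+.5,v+125))
L=np.array(L);R=np.array(R); print((R-L)[:,0])
h=(L[:,1]>=172)&(L[:,1]<=205)
l=ray(C,K,L[h],39);g=ray(C,K,R[h],39)
for e in(l,g):
    vx,vy,*_=cv2.fitLine(e[:,:2].astype(np.float32),2,0,.01,.01).ravel(); print('dir',np.degrees(np.arctan2(vy,vx)))
print('width',np.linalg.norm(l-g,axis=1).mean())
m=(l+g)/2; print('mid',m.mean(0),m[0],m[-1])
e=ray(C,K,[(L[-1]+R[-1])/2],39); print('head end',e, 'cam',C[:3,3],T[:3,3])
t=ray(C,K,[(L[0]+R[0])/2],21);print('taper end ~',t)
```

```text
[12. 28. 29. 29. 29. 29. 29. 29. 30. 30. 30. 30. 30. 31. 31. 31. 31. 31.
 32. 32. 32. 32. 32. 32. 32. 32. 32. 32. 33. 34. 34. 35. 37. 37. 38. 39.
 39. 41. 41. 41. 41. 41. 41. 41. 41. 41. 41. 41. 41. 41. 41. 41. 41. 41.
 41. 41. 41. 41. 41. 41. 41. 40. 40. 40. 40. 40. 40. 40. 40. 40. 40. 40.
 40. 40. 40. 40. 40. 40. 40. 38. 12.]
dir 79.86761
dir 79.57294
width 36.63140272714108
mid [ 515.22606737 -253.94374242   39.        ] [ 518.05892842 -239.01977197   39.        ] [ 512.38698137 -269.18241355   39.        ]
head end [[ 500.58457659 -271.71418939   39.        ]] cam [ 528.73468066 -192.55064416  294.06051581] [ 515.16861143 -257.90669498  151.11041639]
taper end ~ [[ 529.12779336 -204.89814803   21.        ]]
```

```bash
cat >> h.py <<'E'
def cmd(p,Rt,T=None):   # row for a target pose
    T=tool() if T is None else T
    return list(goto(p,T))+list(np.round(Ro.from_matrix(T[:3,:3].T@Rt).as_rotvec()/np.pi,4))
def Rot(yaw,tilt):      # tool down at yaw, then tilted about own y (deg)
    return (Ro.from_euler('xyz',[np.pi,0,yaw])*Ro.from_euler('y',tilt,degrees=True)).as_matrix()
E
python3 - <<'E'
from h import *
R=Rot(1.388,25); d=R[:,2]; print(d)
p=np.array([517.3,-242.7,5]); print(cmd(p-65*d,R)); print(cmd(p-65*d,R)[:3], R.T@(65*d)/200)
E
```

```text
[ 0.07682356  0.41557711 -0.90630779]
[np.float64(-0.058), np.float64(-0.002), np.float64(0.437), np.float64(0.0012), np.float64(0.139), np.float64(-0.0057)]
[np.float64(-0.058), np.float64(-0.002), np.float64(0.437)] [1.10412981e-17 8.98959777e-19 3.25000000e-01]
```

```bash
python3 -m inch '[[[-0.03,-0.001,0.1,0.0006,0.035,-0.003],[-0.058,-0.002,0.25,0.001,0.07,-0.0057],[-0.058,-0.002,0.35,0.001,0.105,-0.0057],[-0.058,-0.002,0.437,0.001,0.139,-0.0057],[-0.058,-0.002,0.437,0.001,0.139,-0.0057],[-0.058,-0.002,0.437,0.001,0.139,-0.0057]]]' 1 60; python3 -c "
from h import *
print(r.sense()['qpos'].round(2),cmd([517.3,-242.7,5],Rot(1.388,25)))"
```

```text
clock: 1.82
eef_pos: [510.9, -270.9, 62.4]
tcp_rot: [-3.139, -0.436, 1.383]
contact_force: [0.2, -0.8, 0.4]
opening: 0.998
grasp_force: 0.0
[-0.71  0.61  1.74  0.43  1.07 -0.78] [np.float64(0.01), np.float64(0.006), np.float64(0.321), np.float64(-0.0002), np.float64(-0.0), np.float64(-0.0015)]
```

```bash
python3 -c "
from h import *
print(cmd([517.6,-240.7,6],Rot(1.388,30)))"
```

```text
[np.float64(0.021), np.float64(0.006), np.float64(0.321), np.float64(-0.0001), np.float64(0.0277), np.float64(-0.0015)]
```

```bash
python3 -m inch '[[[0,0.003,0.04,0,0.014,-0.001],[0.005,0.006,0.1,0,0.0277,-0.0015],[0.01,0.006,0.16,0,0.0277,-0.0015],[0.015,0.006,0.22,0,0.0277,-0.0015],[0.02,0.006,0.27,0,0.0277,-0.0015],[0.021,0.006,0.3,0,0.0277,-0.0015],[0.021,0.006,0.321,0,0.0277,-0.0015],[0.021,0.006,0.321,0,0.0277,-0.0015]]]'; python3 -c "
from h import *
print(cmd([517.6,-240.7,6],Rot(1.388,30)))
i,T=shot('wrist','w2')"
```

```text
clock: 2.48
eef_pos: [519.5, -237.8, 7.1]
tcp_rot: [3.139, -0.523, 1.395]
contact_force: [0.7, -0.6, 0.2]
opening: 0.999
grasp_force: 0.0
[np.float64(-0.017), np.float64(-0.007), np.float64(-0.003), np.float64(-0.0003), np.float64(0.0), np.float64(0.002)]
```

View pics/w2.png

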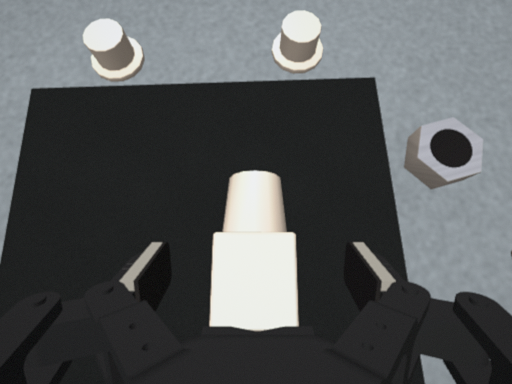

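The head at (254,280) is centred between the open pads and square to them. Closing.

```bash
python3 -m inch '[[[-0.015,-0.004,0,0,0,0],[-0.015,-0.004,0,0,0,0],[-0.015,-0.004,0,0,0,0],[-0.015,-0.004,0,0,0,0],[-0.015,-0.004,0,0,0,0],[-0.015,-0.004,0,0,0,0],[-0.015,-0.004,0,0,0,0],[-0.015,-0.004,0,0,0,0]]]' -1 60; python3 -c "
from h import *
T=tool(); print(T[:3,:3].T@[0,0,130]/200)"
```

```text
clock: 3.2
eef_pos: [518.6, -241.6, 6.3]
tcp_rot: [3.137, -0.523, 1.395]
contact_force: [-0.5, -3.6, 6.0]
opening: 0.416
grasp_force: 60.3
[ 0.32483818  0.00231547 -0.56300515]
```

```bash
python3 -m inch '[[[0.08,0,-0.14,0,0,0],[0.2,0.001,-0.35,0,0,0],[0.325,0.002,-0.563,0,0,0],[0.325,0.002,-0.563,0,-0.035,0],[0.325,0.002,-0.563,0,-0.07,0],[0.325,0.002,-0.563,0,-0.105,0],[0.325,0.002,-0.563,0,-0.14,0],[0.325,0.002,-0.563,0,-0.17,0]]]'; python3 -m inch '[[[0,0,0,0,-0.038,0],[0,0,0,0,-0.075,0],[0,0,0,0,-0.11,0],[0,0,0,0,-0.145,0],[0,0,0,0,-0.18,0],[0,0,0,0,-0.18,0]]]';  python3 -c "
from h import *
print(r.sense()['qpos'].round(2))"
```

```text
clock: 3.87
eef_pos: [518.9, -241.0, 137.0]
tcp_rot: [3.136, 0.015, 1.393]
contact_force: [-0.2, 0.9, -1.4]
opening: 0.414
grasp_force: 59.9
clock: 4.37
eef_pos: [518.1, -238.7, 134.3]
tcp_rot: [3.141, 0.581, 1.396]
contact_force: [0.5, 1.6, -2.4]
opening: 0.415
grasp_force: 59.9
[-0.1   0.44  1.91 -0.72  0.98  0.54]
```

```bash
python3 -m inch '[[[0,0,0,0,-0.035,0],[0,0,0,0,-0.07,0],[0,0,0,0,-0.11,0],[0,0,0,0,-0.148,0],[0,0,0,0,-0.148,0],[0,0,0,0,-0.148,0],[0,0,0,0,-0.148,0]]]';  python3 -c "
from h import *
print(r.sense()['qpos'].round(2)); T=tool(); print(T.round(3))
shot('scene','s2'); shot('top','t2')
i=np.hstack([cv2.imread('pics/s2.png')[150:350,50:250],cv2.imread('pics/t2.png')[100:300,250:450]])
cv2.imwrite('pics/c2.png',cv2.resize(i,None,fx=2,fy=2))"
```

```text
clock: 4.95
eef_pos: [518.2, -241.5, 135.8]
tcp_rot: [3.138, 1.036, 1.389]
contact_force: [0.4, 0.1, -0.5]
opening: 0.417
grasp_force: 60.0
[ 0.08  0.64  1.9  -1.05  1.27  0.96]
[[ 9.20000e-02  9.84000e-01 -1.53000e-01  5.18169e+02]
 [ 5.01000e-01 -1.78000e-01 -8.47000e-01 -2.41485e+02]
 [-8.61000e-01  2.00000e-03 -5.09000e-01  1.35808e+02]
 [ 0.00000e+00  0.00000e+00  0.00000e+00  1.00000e+00]]
```

View pics/c2.png

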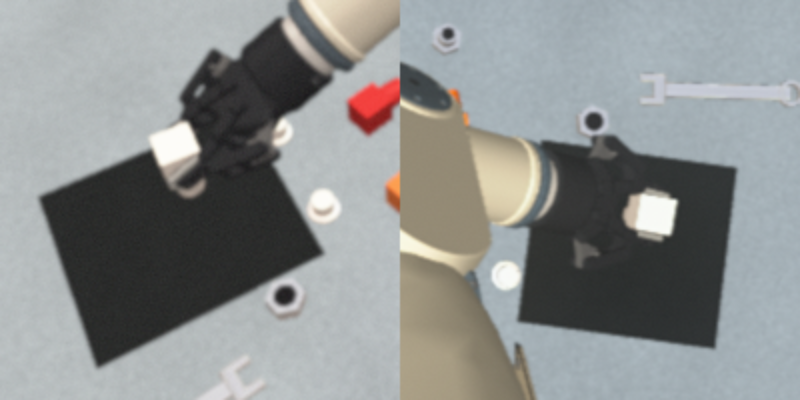

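The plug is held upright, taper down, over the mat; the head is at crop (175,150) and (655,215). The arm has clearance over the caps. Working out the lowering distance from the grasp geometry.

```bash
python3 -c "
from h import *
R1=Ro.from_euler('xyz',[3.137,-.523,1.395]).as_matrix(); t1=np.array([518.6,-241.6,6.3]); a=np.array([-.18,-.983,0])
s=np.array([519.1,-232.9,21]); T=tool()
f=lambda p:T[:3,:3]@R1.T@(p-t1)+T[:3,3]
print('seat',f(s),'end',f(s-30*a),'axis',T[:3,:3]@R1.T@a)
dz=f(s-30*a)[2]-3; print(dz, T[:3,:3].T@[0,0,-1/200])"
```

```text
seat [ 520.15120898 -227.23483204  128.46735707] end [ 520.42641198 -226.96609032   98.48949622] axis [-0.00917343 -0.00895806  0.99926203]
95.48949621660563 [ 4.30517351e-03 -2.20539262e-05  2.54263538e-03]
```

```bash
python3 -m inch '[[[0.08,0,0.047,0,0,0],[0.17,0,0.1,0,0,0],[0.26,0,0.153,0,0,0],[0.33,0,0.195,0,0,0],[0.366,0,0.216,0,0,0],[0.379,0,0.224,0,0,0],[0.379,0,0.224,0,0,0],[0.379,0,0.224,0,0,0]]]'; python3 -c "
from h import *
print(r.sense()['qpos'].round(2)); print(tool()[:3,:3].T@[0,0,-5/200])"
```

```text
clock: 5.72
eef_pos: [519.0, -241.8, 49.0]
tcp_rot: [3.133, 1.04, 1.385]
contact_force: [-0.3, -0.0, -0.9]
opening: 0.418
grasp_force: 60.0
[ 0.08  0.8   1.89 -1.1   1.21  1.1 ]
[ 0.02156363 -0.00010394  0.01264907]
```

```bash
python3 -m inch '[[[0.01,0,0.006,0,0,0],[0.02,0,0.012,0,0,0],[0.026,0,0.015,0,0,0],[0.03,0,0.0177,0,0,0],[0.03,0,0.0177,0,0,0],[0.03,0,0.0177,0,0,0]]]'; python3 -m inch '[[[0.003,0,0.0018,0,0,0],[0.006,0,0.0035,0,0,0],[0.006,0,0.0035,0,0,0]]]'
```

```text
clock: 6.22
eef_pos: [518.8, -241.6, 41.4]
tcp_rot: [3.135, 1.041, 1.387]
contact_force: [0.2, 1.1, 4.4]
opening: 0.414
grasp_force: 60.3
clock: 6.47
eef_pos: [518.8, -241.6, 41.3]
tcp_rot: [3.134, 1.044, 1.386]
contact_force: [-1.2, 6.9, 13.9]
opening: 0.415
grasp_force: 61.7
```

```bash
python3 -m inch '[[[-0.004,0,-0.0024,0,0,0],[-0.004,0,-0.0024,0,0,0],[-0.004,0,-0.0024,0,0,0]]]'; python3 -m inch '[[[0,0,0,0,0,0],[0,0,0,0,0,0],[0,0,0,0,0,0],[0,0,0,0,0,0],[0,0,0,0,0,0],[0,0,0,0,0,0],[0,0,0,0,0,0],[0,0,0,0,0,0]]]' 1; python3 -c "
from h import *
shot('wrist','w3')"
```

```text
clock: 6.72
eef_pos: [518.8, -241.6, 41.3]
tcp_rot: [3.135, 1.042, 1.387]
contact_force: [-0.4, 3.8, 8.1]
opening: 0.419
grasp_force: 60.7
clock: 7.38
eef_pos: [518.6, -241.6, 40.5]
tcp_rot: [3.136, 1.041, 1.388]
contact_force: [-0.5, 0.1, -0.2]
opening: 0.998
grasp_force: 0.0
```

View pics/w3.png

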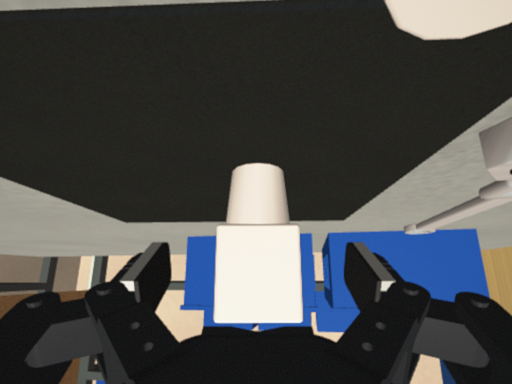

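The plug stands free at (258,275) with the pads clear on both sides. Retreating along the tool axis.

```bash
python3 -m inch '[[[0,0,-0.05,0,0,0],[0,0,-0.15,0,0,0],[0,0,-0.28,0,0,0],[0,0,-0.42,0,0,0],[-0.1,0,-0.5,0,0,0],[-0.28,0,-0.6,0,0,0],[-0.45,0,-0.7,0,0,0],[-0.45,0,-0.7,0,0,0]]]'; python3 -c "
from h import *
s=r.sense(); print(s['qpos'].round(2)); print(cmd([520,-227,190],Rot(1.388,0)))"
```

```text
clock: 8.1
eef_pos: [534.1, -166.4, 195.8]
tcp_rot: [3.12, 1.04, 1.375]
contact_force: [0.9, 0.5, 0.4]
opening: 1.001
grasp_force: 0.0
[ 0.21  0.57  1.83 -0.95  1.41  0.89]
[np.float64(-0.133), np.float64(-0.016), np.float64(0.282), np.float64(0.0042), np.float64(0.331), np.float64(-0.0002)]
```

```bash
python3 -m inch '[[[-0.02,-0.002,0.04,0.001,0.04,0],[-0.04,-0.005,0.08,0.001,0.08,0],[-0.06,-0.01,0.12,0.002,0.12,0],[-0.08,-0.01,0.16,0.002,0.16,0],[-0.1,-0.016,0.2,0.003,0.2,0],[-0.12,-0.016,0.25,0.003,0.24,0],[-0.133,-0.016,0.282,0.004,0.28,0],[-0.133,-0.016,0.282,0.0042,0.31,0]]]'; python3 -m inch '[[[0,0,0,0,0.021,0],[0,0,0,0,0.021,0],[0,0,0,0,0.021,0]]]'
python3 - <<'E'
from h import *
i,T=shot('wrist','w4'); C,K=cam('wrist',T); print(T.round(3))
bl,l=blobs(white(i,150),300); print(bl)
E
```

```text
clock: 8.77
eef_pos: [518.3, -229.0, 185.4]
tcp_rot: [-3.139, 0.061, 1.386]
contact_force: [-1.3, -0.1, -0.8]
opening: 1.001
grasp_force: 0.0
clock: 9.02
eef_pos: [517.0, -228.6, 183.5]
tcp_rot: [-3.133, 0.002, 1.384]
contact_force: [0.0, 0.4, -0.6]
opening: 1.003
grasp_force: 0.0
[[ 1.86000e-01  9.83000e-01 -8.00000e-03  5.16960e+02]
 [ 9.83000e-01 -1.86000e-01 -1.00000e-03 -2.28562e+02]
 [-2.00000e-03 -8.00000e-03 -1.00000e+00  1.83530e+02]
 [ 0.00000e+00  0.00000e+00  0.00000e+00  1.00000e+00]]
[(array([260.5, 141.9]), array([     0,      0,    512,    342, 116878], dtype=int32)), (array([262.5, 187. ]), array([ 242,  164,   42,   47, 1880], dtype=int32)), (array([ 83.2, 371.5]), array([ 59, 354,  47,  30, 922], dtype=int32))]
```

View pics/w4.png

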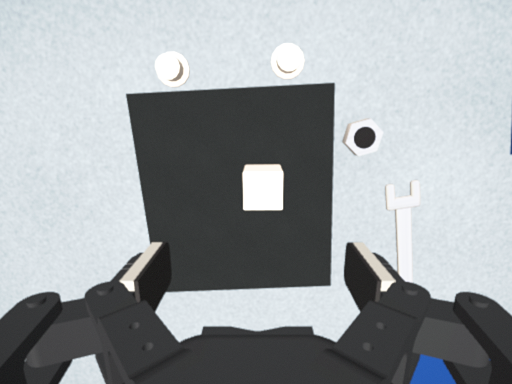

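The head's top face spans about (242–284, 170–211) and is square to the gripper. The plug is standing.

Run:
```python
from h import *
i=cv2.imread('pics/w4.png'); T=np.load('pics/w4.npy'); C,K=cam('wrist',T)
g=cv2.cvtColor(i,cv2.COLOR_BGR2HSV); print(g[160:176,262,1],g[160:176,262,2])
w=white(i,150)[160:215,235:292]; E=[]
for v in range(15,48):
    c=np.flatnonzero(w[v]); E.append((c[0]+234.5,c[-1]+235.5,v+160))
E=np.array(E); l=ray(C,K,E[:,[0,2]],73);q=ray(C,K,E[:,[1,2]],73)
for e in(l,q): print(np.degrees(np.arctan(np.polyfit(e[:,1],e[:,0],1)[0])))
print(np.linalg.norm(l-q,axis=1).mean(), np.flatnonzero(w[:,28])[[0,-1]]+160)
print(ray(C,K,[(E[:,0].mean()/2+E[:,1].mean()/2,190.5)],73),T[:3,3])
```

```text
[ 9 13 18 14 36 21 12 11 11 12 10  0  0  0  0  0] [ 58  57  56  71 183 251 254 253 253 253 253 255 255 255 255 255]
9.643521556902098
11.312200245399318
36.43881556399443 [164 210]
[[ 521.40258389 -227.07860615   73.        ]] [ 516.95957094 -228.56179916  183.53029883]
```

```bash
python3 -c "
from h import *
print(cmd([521.4,-227.1,60],Rot(1.388,0)))"
```

```text
[np.float64(0.009), np.float64(0.026), np.float64(0.616), np.float64(-0.0027), np.float64(0.0009), np.float64(-0.0008)]
```

```bash
python3 -m inch '[[[0.007,0.021,0.12,-0.002,0.001,-0.001],[0.007,0.021,0.25,-0.002,0.001,-0.001],[0.007,0.021,0.37,-0.002,0.001,-0.001],[0.008,0.022,0.47,-0.0027,0.001,-0.001],[0.008,0.022,0.55,-0.0027,0.001,-0.001],[0.008,0.022,0.6,-0.0027,0.001,-0.001],[0.009,0.022,0.616,-0.0027,0.001,-0.001],[0.009,0.022,0.616,-0.0027,0.001,-0.001]]]'; python3 -c "
from h import *
print(cmd([521.4,-227.1,40],Rot(1.388,0)))"
```

```text
clock: 9.73
eef_pos: [521.0, -225.8, 59.6]
tcp_rot: [-3.141, -0.002, 1.391]
contact_force: [0.3, 1.1, 0.8]
opening: 1.001
grasp_force: 0.0
[np.float64(-0.006), np.float64(0.003), np.float64(0.098), np.float64(-0.0003), np.float64(-0.0006), np.float64(0.0009)]
```

```bash
python3 -m inch '[[[-0.005,0.003,0.05,0,0,0],[-0.006,0.003,0.098,0,0,0],[-0.006,0.003,0.098,0,0,0],[-0.006,0.003,0.098,0,0,0]]]'; python3 -m inch '[[[0,0,0,0,0,0],[0,0,0,0,0,0],[0,0,0,0,0,0],[0,0,0,0,0,0],[0,0,0,0,0,0],[0,0,0,0,0,0],[0,0,0,0,0,0],[0,0,0,0,0,0]]]' -1 80
```

```text
clock: 10.07
eef_pos: [521.1, -228.1, 40.1]
tcp_rot: [-3.141, -0.002, 1.389]
contact_force: [-0.1, -0.8, 0.5]
opening: 1.002
grasp_force: 0.0
clock: 10.73
eef_pos: [521.8, -228.4, 41.1]
tcp_rot: [3.14, -0.002, 1.389]
contact_force: [-2.3, -0.5, 5.8]
opening: 0.409
grasp_force: 79.8
```

```bash
python3 -m inch '[[[0,0,-0.1,0,0,0],[0,0,-0.3,0,0,0],[0,0,-0.5,0,0,0],[0,0,-0.7,0,0,0],[0,0,-0.85,0,0,0],[0,0,-0.85,0,0,0]]]'; python3 -c "
from h import *
print(cmd([525,175,210],Rot(1.6,0)))"
```

```text
clock: 11.23
eef_pos: [524.5, -229.9, 217.2]
tcp_rot: [3.131, 0.0, 1.389]
contact_force: [1.1, -0.4, -0.8]
opening: 0.41
grasp_force: 79.8
[np.float64(1.992), np.float64(-0.364), np.float64(0.032), np.float64(0.0034), np.float64(0.0004), np.float64(-0.0671)]
```

```bash
python3 -m inch '[[[0.1,-0.018,0,0,0,0],[0.25,-0.045,0,0,0,-0.01],[0.4,-0.073,0,0,0,-0.02],[0.55,-0.1,0,0,0,-0.03],[0.7,-0.127,0,0,0,-0.034],[0.85,-0.155,0,0,0,-0.034],[1,-0.182,0,0,0,-0.034],[1,-0.182,0,0,0,-0.034]]]'; python3 -c "
from h import *
print(cmd([525,175,210],Rot(1.6,0)))"
```

```text
clock: 11.9
eef_pos: [520.9, -21.0, 210.3]
tcp_rot: [-3.141, -0.004, 1.498]
contact_force: [0.7, 0.6, -0.3]
opening: 0.409
grasp_force: 79.8
[np.float64(0.979), np.float64(-0.051), np.float64(0.005), np.float64(0.0), np.float64(-0.0012), np.float64(-0.0324)]
```

```bash
python3 -m inch '[[[0.12,-0.006,0,0,0,-0.01],[0.27,-0.014,0,0,0,-0.02],[0.42,-0.02,0,0,0,-0.032],[0.57,-0.03,0,0,0,-0.032],[0.72,-0.04,0,0,0,-0.032],[0.86,-0.045,0,0,0,-0.032],[0.95,-0.05,0,0,0,-0.032],[0.95,-0.05,0,0,0,-0.032]]]';  python3 -m inch '[[[0,0,0,0,0,0],[0,0,0,0,0,0]]]'
python3 - <<'E'
from h import *
i,T=shot('wrist','w5'); print(T.round(3))
E
```

```text
clock: 12.57
eef_pos: [525.7, 167.7, 210.8]
tcp_rot: [3.141, -0.003, 1.599]
contact_force: [-0.5, -0.1, 0.6]
opening: 0.409
grasp_force: 79.8
clock: 12.73
eef_pos: [525.5, 164.2, 210.8]
tcp_rot: [3.141, -0.001, 1.597]
contact_force: [0.0, -0.1, -0.5]
opening: 0.409
grasp_force: 79.8
[[-2.60000e-02  1.00000e+00  0.00000e+00  5.25524e+02]
 [ 1.00000e+00  2.60000e-02  1.00000e-03  1.64243e+02]
 [ 1.00000e-03  0.00000e+00 -1.00000e+00  2.10837e+02]
 [ 0.00000e+00  0.00000e+00  0.00000e+00  1.00000e+00]]
```

View pics/w5.png

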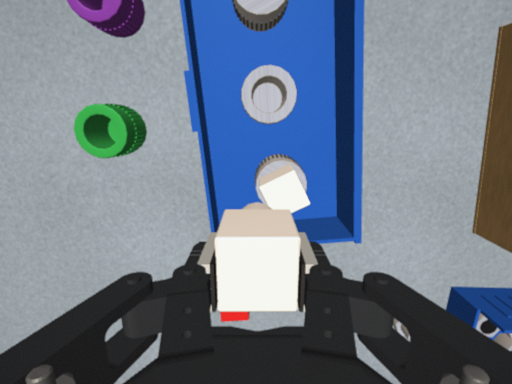

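Wrist view: the wide-bore coupler's rim is at (269,94), the narrow one at (262,5) and the plugged one at (285,190). The held plug's top face is at (257,274). Next, fit the rim and the plug position.

Run:
```python
from h import *
i=cv2.imread('pics/w5.png'); T=np.load('pics/w5.npy'); C,K=cam('wrist',T)
h=cv2.cvtColor(i,cv2.COLOR_BGR2HSV)
print('S',h[94,230:306:3,1],'V',h[94,230:306:3,2]); print('V col',h[60:130:3,269,2], 'S',h[60:130:3,269,1])
m=(h[:,:,1]<80).astype(np.uint8); m[:60]=0;m[130:]=0;m[:,:232]=0;m[:,305:]=0
bl,l=blobs(m,100); print(bl)
cs,_=cv2.findContours(m,0,1); c=max(cs,key=cv2.contourArea); e=cv2.fitEllipse(c); print(e)
P=ray(C,K,c[:,0],59); (x,y),rad=cv2.minEnclosingCircle(P[:,:2].astype(np.float32)); A=np.c_[2*P[:,:2],np.ones(len(P))]; s=np.linalg.lstsq(A,(P[:,:2]**2).sum(1),rcond=None)[0]
print('circ',x,y,rad,'lsq',s[:2],np.sqrt(s[2]+s[:2]@s[:2]))
q=ray(C,K,[(216,311),(299,311),(297,237),(218,237)],T[2,3]+31.9); print('plug top',q.round(1),q.mean(0), 'tool',T[:3,:3].T@(q.mean(0)-T[:3,3]))
w=h[:,:,1]; print('rowedges',h[225:245,257,2],h[300:325,257,2]); print(h[274,205:230,2],h[274,290:310,2])
```

```text
S [195 196 196 197   7  14  14   2  12  13  14  14  14  14  14  13  15   2
  27   9  14  16  47 196 193 197] V [194 193 193 193 191 197 203 152 196 203 198 201 196 200 203 200 205 155
  94 190 203 204 188 194 194 192]
V col [196 195 200 200 200 158  84  87 199 200 202 199 199 200 201 199 201 200
 192 193 193 146 195 194] S [191 187  13  13  14  11  30  29  10  14  11  13  14  14  14  14  13  13
  13  13  13  47 197 196]
[(array([268.5,  93.9]), array([ 241,   65,   56,   59, 2576], dtype=int32))]
((268.5218200683594, 93.86692810058594), (54.7880859375, 57.99797058105469), 7.859490871429443)
circ 534.03369140625 251.58091735839844 26.801441192626953 lsq [534.16240462 251.61205772] 26.269726197087067
plug top [[507.7 147.  242.7]
 [544.6 148.  242.7]
 [541.5 183.4 242.7]
 [508.9 182.6 242.7]] [525.68940056 165.26333827 242.73681529] tool [  1.05833058   0.20070674 -31.8985459 ]
rowedges [217 216 217 218 217 217 218 218 217 217 218 224 239 247 248 248 247 247
 247 248] [247 247 247 247 247 247 247 247 247 248 236 193 164 171 173 176 177 180
 178 174 171 170 171 173 177]
[ 40  51  62  60  56  49  59  57  51  28  53 176 248 247 248 247 247 247
 247 247 247 247 247 247 247] [247 247 247 247 247 248 246 238 184  57  23  45  57  57  54  51  61  61
  57  44]
```

```bash
python3 -c "
from h import *
print(cmd([534.1,250.6,112],Rot(1.6,0)))"
```

```text
[np.float64(0.431), np.float64(0.053), np.float64(0.496), np.float64(0.0001), np.float64(-0.0005), np.float64(-0.0012)]
```

```bash
python3 -m inch '[[[0.13,0.02,0,0,0,0],[0.28,0.04,0,0,0,0],[0.38,0.05,0,0,0,-0.001],[0.431,0.053,0.1,0,0,-0.001],[0.431,0.053,0.25,0,0,-0.001],[0.431,0.053,0.4,0,0,-0.001],[0.431,0.053,0.496,0,0,-0.001],[0.431,0.053,0.496,0,0,-0.001]]]';  python3 -m inch '[[[0,0,0,0,0,0],[0,0,0,0,0,0]]]'; python3 -c "
from h import *
print(cmd([534.1,250.6,86],Rot(1.6,0)))"
```

```text
clock: 13.45
eef_pos: [531.8, 249.2, 108.2]
tcp_rot: [-3.136, 0.001, 1.599]
contact_force: [-0.8, -0.7, -0.8]
opening: 0.405
grasp_force: 79.8
clock: 13.62
eef_pos: [535.3, 251.3, 113.6]
tcp_rot: [3.139, -0.003, 1.599]
contact_force: [0.4, -0.3, -0.0]
opening: 0.408
grasp_force: 79.8
[np.float64(-0.004), np.float64(-0.006), np.float64(0.138), np.float64(0.0008), np.float64(-0.0008), np.float64(-0.0004)]
```

```bash
python3 -m inch '[[[-0.002,-0.003,0.02,0,0,0],[-0.003,-0.004,0.045,0,0,0],[-0.003,-0.005,0.07,0,0,0],[-0.003,-0.005,0.095,0,0,0],[-0.003,-0.005,0.12,0,0,0],[-0.003,-0.005,0.138,0,0,0],[-0.003,-0.005,0.138,0,0,0],[-0.003,-0.005,0.138,0,0,0]]]'; python3 -c "
from h import *
print(cmd([534.1,250.6,76],Rot(1.6,0)))"
```

```text
clock: 14.28
eef_pos: [533.2, 251.0, 84.4]
tcp_rot: [3.141, -0.002, 1.6]
contact_force: [-0.7, -0.2, -0.7]
opening: 0.406
grasp_force: 79.8
[np.float64(-0.002), np.float64(0.005), np.float64(0.042), np.float64(0.0002), np.float64(-0.0006), np.float64(-0.0001)]
```

```bash
python3 -m inch '[[[0,0.003,0.01,0,0,0],[-0.001,0.003,0.02,0,0,0],[-0.001,0.003,0.03,0,0,0],[-0.001,0.003,0.04,0,0,0],[-0.001,0.003,0.05,0,0,0],[-0.001,0.003,0.05,0,0,0],[-0.001,0.003,0.05,0,0,0]]]'; python3 -c "
from h import *
shot('wrist','w6'); print(cmd([534.1,250.6,67],Rot(1.6,0)))"
```

```text
clock: 14.87
eef_pos: [533.9, 250.9, 74.6]
tcp_rot: [3.141, -0.002, 1.6]
contact_force: [-0.1, -0.1, -1.0]
opening: 0.407
grasp_force: 79.8
[np.float64(-0.001), np.float64(0.001), np.float64(0.039), np.float64(0.0003), np.float64(-0.0006), np.float64(-0.0001)]
```

View pics/w6.png

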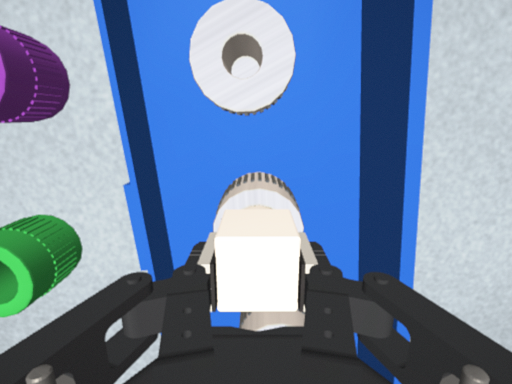

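The plug, with its head top at (257,274), is over the wide coupler (rim around (258,215)). Its taper is in the bore with no side force. Pushing home.

```bash
python3 -m inch '[[[0,0,0.01,0,0,0],[0,0,0.02,0,0,0],[0,0,0.028,0,0,0],[0,0,0.034,0,0,0],[0,0,0.039,0,0,0],[0,0,0.043,0,0,0],[0,0,0.043,0,0,0]]]'
```

```text
clock: 15.5
eef_pos: [534.2, 251.0, 67.0]
tcp_rot: [3.14, -0.002, 1.6]
contact_force: [-2.2, -0.9, 9.6]
opening: 0.409
grasp_force: 81.1
```

```bash
python3 -m inch '[[[0,0,0.004,0,0,0],[0,0,0.007,0,0,0],[0,0,0.007,0,0,0],[0,0,0.007,0,0,0]]]'; python3 -m inch '[[[0,0,-0.006,0,0,0],[0,0,-0.006,0,0,0]]]'
```

```text
clock: 15.83
eef_pos: [534.2, 251.0, 67.0]
tcp_rot: [3.14, -0.002, 1.6]
contact_force: [-6.2, -3.7, 24.1]
opening: 0.41
grasp_force: 83.0
clock: 16.0
eef_pos: [534.4, 251.1, 67.1]
tcp_rot: [3.139, -0.002, 1.6]
contact_force: [-3.3, -1.7, 13.9]
opening: 0.413
grasp_force: 81.7
```

```bash
python3 -m inch '[[[0,0,-0.002,0,0,0],[0,0,-0.002,0,0,0],[0,0,-0.002,0,0,0],[0,0,-0.002,0,0,0],[0,0,-0.002,0,0,0],[0,0,-0.002,0,0,0]]]' 0.5; python3 -m inch '[[[0,0,-0.03,0,0,0],[0,0,-0.08,0,0,0],[0,0,-0.18,0,0,0],[0,0,-0.3,0,0,0],[0,0,-0.45,0,0,0],[0,0,-0.6,0,0,0],[0,0,-0.6,0,0,0],[0,0,-0.6,0,0,0]]]'; python3 -c "
from h import *
shot('wrist','w7')
a=shot('scene','s7')[0][100:230,240:400]; cv2.imwrite('pics/c7.png',np.hstack([cv2.imread('pics/w7.png')[:,60:460],cv2.resize(a,(400,384))]))"
```

```text
clock: 16.5
eef_pos: [533.9, 250.9, 66.1]
tcp_rot: [3.141, -0.002, 1.6]
contact_force: [0.7, 0.0, 0.3]
opening: 0.752
grasp_force: 0.0
clock: 17.17
eef_pos: [535.2, 251.3, 189.3]
tcp_rot: [3.136, -0.004, 1.6]
contact_force: [-0.2, 0.1, -0.7]
opening: 0.751
grasp_force: 0.0
```

View pics/c7.png

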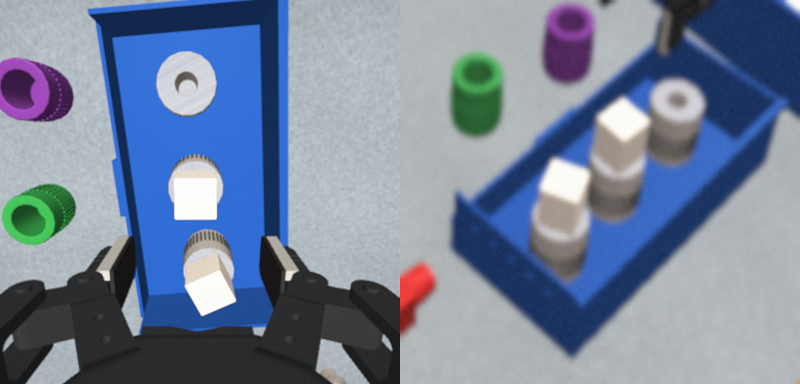

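The plug sits flat and upright on the middle coupler, at (195,195) on the left and (620,135) on the right. Its neighbours look unmoved and the gripper is clear. Handing in.

```bash
python3 -c "
from rig import r
print(r.sign_off())"
```

```text
the job is handed in; nothing more can be done
None
```

The job is handed in after about 17 s of robot time: I stood the plug on the mat, let go and took it again, then pushed it home in the wide-bore coupler at up to about 24 N and released it; the last pictures show it upright and flat on the rim with the other couplers in place, though `sign_off` gave no verdict.

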